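Open the pick rack's tray for the chrome slide

ROBOT

A 6-joint arm with a two-finger parallel gripper is mounted at the origin on the work surface. World frame = base frame: x ahead of the robot, y to its left, z up, the work surface at z = 0. Lengths are in mm, angles in rad, forces in N, time in s.
With the tool pointing down it reaches from about 325 to 900 mm from the base axis. Payload 6.1 kg.
Tool frame: the origin (TCP) lies at the very end of the fingers, on their centre line; the grasp point (between the pads) lies 19 mm behind it (arm.tcp_to_grasp is the distance from the TCP to the grasp point, in mm); z points along the fingers, y is the direction in which the jaws open and shut (so a half turn about z gives the same grasp; the last joint's range is limited). The gripper opens to 85 mm and grips with 20 to 120 N. Pads are 22 mm wide; open, the fingers measure 114 mm over their backs; the gripper's body (76 mm by 85 mm) begins 54 mm behind the grasp point. The pads swing forward as they close: fully open they stand 13 mm farther back than shut.
Start: joints at [1.196, 0.22, 1.526, -0, 1.395, -0.126], TCP at [153.899, 605.748, 231.3] pointing down, gripper open.
Joint ranges: [-2.98, 2.98], [-0.91, 2.08], [0.09, 2.57], [-1.24, 4.39], [0.2, 2.65], [-2.68, 2.68]. Speed limits (rad/s): [2.57, 2.57, 3.01, 3.14, 3.14, 3.14].

INTERFACE

Orientations are given as a rotation vector (axis times angle).
In Python, from station import arm gives the robot as it stands.
- The arm moves only by the shell command python3 -m pendant 'ROWS' [FORCE]. ROWS is a JSON object of lists of equal length, an entry for each row: "slide": the shift along the tool's x, y, z each as a share of 100 mm, from -1 to 1, a list of three; "roll": the turn about the tool's z as a share of 120 degrees, from -1 to 1; "jaw": the opening, from -1 (shut) to 1 (fully open). A call has exactly 5 rows; each row shifts and turns the pose as measured when the row begins, along the tool's axes as they then stand; what a row does not reach is not made up. A row lasts 1/10 s, in which the tool goes at most 50 mm and 8.59 degrees, less where a joint would pass 70% of its speed; a pose out of reach is approached as far as the arm can. A call with a number of a shift or a turn outside -1 to 1 is refused whole. A call with a gripper value outside its range is refused whole. The fingers move at their own pace and stop on an object; FORCE is the grip in N (left out, the last holds). Time passes only in rows, so rows that do not move let the fingers close, or fill a call up. It gives the time, the measured TCP pose, the force and the opening at its end, in the units of the state.
- arm.observe(): the state, without advancing time (a new reading comes with each control period).
- arm.capture(name): name is "scene" or "top" or "wrist"; returns a dict with "frame" (400x640x3 uint8, red, green, blue), "z_map" (400x640 float32, mm along the optical axis (not along the pixel's ray), 0 where there is no reading), "K" (3x3 intrinsics, pixels), "R" (3x3) and "t" (3): a world point X has camera coordinates R X + t; the wrist camera has in their place "hand_eye" (4x4, takes a point from camera to tool coordinates, whose origin is the TCP and whose axes are the flange's). Camera axes: x right, y down, z forward; pixel columns grow to the right and rows downward; lengths in mm; the calibration is good to about 2 mm. The wrist camera is an equidistant fisheye: a pixel r from the principal point sees the ray r / f radians off the axis. A picture is of the moment at which its call begins: read the wrist's pose just before it.
- arm.finish_job(): hands the job in, once; it reports no verdict.
The state is a dict: "time": time; "joint_pos": joint angles; "qvel": joint speeds; "effort": joint torques, N m; "position": TCP position; "ee_rot": TCP orientation; "contact_force": force on the tool from outside, world axes, zero at the start; "moment": the same for the moment, N m; "finger_gap": opening from 0.0 (shut) to 1.0 (fully open).
Only numpy, scipy, OpenCV 4.12 (cv2) and the standard library are available. Lean on these libraries where they do the work, as an engineer would, in place of code of your own. Each camera call takes 0.05 s, during which the arm holds its last target. There are 200 camera calls.

TASK

The small stainless tin stands in the way of the tray under the wooden pick rack: gently push it aside with the fingers, upright on the cabinet top, well clear of the whole path the tray will take. Then hook a fingertip behind the tray's front lip, from inside its front compartment, and draw the tray steadily out until it meets its stop, so that the chrome slide lies open in it. Do not pinch or lift anything, keep off the outside of the tray's front, and leave the slide in its tray and everything else where it stands.

Things in the scene. Friction and masses are not known exactly. Their poses are not given: they have to be found in the camera images.
- rack: Oak pick rack, fixed, dark six-slot block on top. Origin: on the cabinet top under the centre of its case. x axis: from front to back (the tray comes out along -x), y to the left seen looking along +x, z up. In mm: case 140 (x) x 134 (y), deck top z = 48, deck front edge x = -70; slotted block from x = -10 to 40, its picks reach z = 78; base board 5 high under the tray to x = -116.
- tray (a joint): How far the tray is drawn out along the rack's -x axis: 0 = fully home, 0.09 m = at its end stop. It may start up to 12 mm out. It runs with a friction of about 1.2 N plus light damping and stays where it is left.
- tray_lip (a point): Point on the tray: middle of the top edge of the inner face of its front wall (the lip), 38 mm above the cabinet top; axes parallel to the rack's; with the tray home at x = -122 mm, y = 0 in the rack's frame. The wall is 6 mm thick, 112 mm wide. Behind it (+x) is the open front compartment; with the tray home the deck overhangs from 52 mm behind the lip.
- tray_well (a point): Point on the tray: centre of the floor of the open front compartment, 28 mm behind the lip's inner face, 11 mm above the cabinet top (27 mm below the lip's top). The compartment is 102 mm wide (y) and 56 mm long (x); its side walls reach 34 mm and the divider at its back 29 mm above the cabinet top.
- tray_front: Dark walnut panel, 6 mm thick, 124 mm wide, on the outside of the tray's front wall, 7 to 34 mm above the cabinet top; its outer face lies 12 mm in front (-x) of the lip's inner face. Axes parallel to the rack's; origin: the rack's, shifted by the tray's travel. The fingers should not press on it.
- tin: Small round stainless tin with press-fit lid, 57 mm across, 45 mm high, about 0.14 kg, loose and standing upright 12 to 45 mm in front of the tray's front. Origin: centre of its underside.
- slide: Chrome guitar slide, tube 28 mm across and 60 mm long, lying loose along the rack's x axis in the middle channel (34 mm wide) of the tray, hidden under the deck while the tray is home. Origin: its centre, about 25 mm above the cabinet top; it lies 94 to 114 mm behind the lip.
- octave_pedal: Purple octave pedal, 116 x 80 x 53 mm high, loose. Origin: centre of its underside.
- power_brick: Black aluminium pedal power brick, 162 x 86 x 43 mm high, loose. Origin: centre of its underside.
- key_bowl: Blue ceramic bowl, 120 mm across, 40 mm high, loose. Origin: centre of its underside.
- oil_bottle: Amber bottle with black cap, 42 mm across, 110 mm high, loose. Origin: centre of its underside.
- capo: Black and silver capo lying flat, 70 x 38 x 12 mm high, loose. Origin: centre of its underside.
- clip_tuner: Small black clip-on tuner, 55 x 30 x 28 mm high, loose. Origin: centre of its underside.
Not all that is in view belongs to the job. Leave any pink look-alike of the rack alone.

How it is judged:
By the outcome, as a careful person would: the job done as asked, in the order asked, and still so for the second after the job is handed in, with the robot touching nothing.
It also fails if it takes over 51 s, if anything falls off the work surface, if the arm or the gripper's body presses on something with over 40 N, if the wrist force passes 120 N, or if a joint passes its speed limit or range.

## Working session

There is one attempt and no reset: what is moved stays moved. The work goes in short steps, Python scripts to look and compute and a shell command to move; the robot and the scene stay as the last step left them, time stands still between calls to the robot, and variables do not carry over. Pictures are saved under pics/ and viewed, about 8 in all and at most 12, crops included, and the job is handed in when it is done.

```bash
mkdir -p pics; ls; python3 - <<'E'
from station import arm
import cv2,numpy as np,pickle
s=arm.observe();print({k:np.round(v,3) for k,v in s.items()})
d={n:arm.capture(n) for n in("top","scene")}
pickle.dump(d,open("c0.pkl","wb"))
for n in d:
    cv2.imwrite(f"pics/{n}0.png",d[n]["frame"][:,:,::-1]); print(n,d[n]["K"].round(1).tolist(),d[n]["R"].round(3).tolist(),d[n]["t"].round(1))
E
```

```text
pics
{'time': np.float64(0.0), 'joint_pos': array([ 1.196,  0.221,  1.528, -0.   ,  1.395, -0.126]), 'qvel': array([-0.001,  0.001, -0.   , -0.002, -0.002, -0.   ]), 'effort': array([-1.0000e-03, -4.9689e+01, -3.8940e+01, -0.0000e+00,  1.1000e-02,
       -0.0000e+00]), 'position': array([153.668, 605.197, 230.178]), 'ee_rot': array([-3.900e-01, -3.117e+00,  3.000e-03]), 'contact_force': array([-0.194,  0.028,  0.187]), 'moment': array([-0.006, -0.006,  0.011]), 'finger_gap': np.float64(1.001)}
top [[409.9, 0.0, 318.7], [0.0, 409.9, 197.8], [0.0, 0.0, 1.0]] [[0.022, -1.0, 0.0], [-0.997, -0.022, -0.076], [0.076, 0.002, -0.997]] [ -19.9  595.7 1079. ]
scene [[506.4, 0.0, 316.3], [0.0, 506.4, 195.2], [0.0, 0.0, 1.0]] [[0.796, 0.605, 0.008], [0.515, -0.672, -0.532], [-0.316, 0.428, -0.847]] [-450.8 -279.  1456.2]
```

View pics/top0.png

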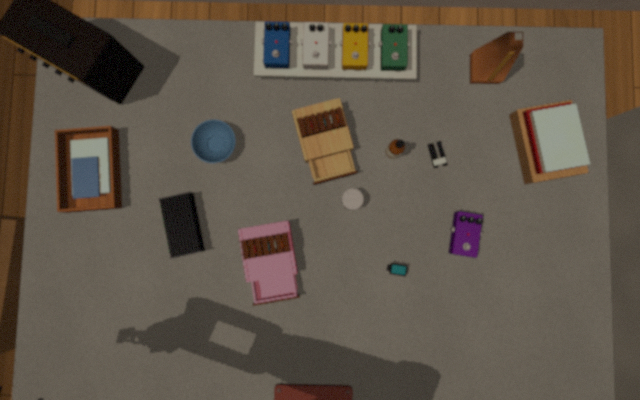

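View pics/scene0.png

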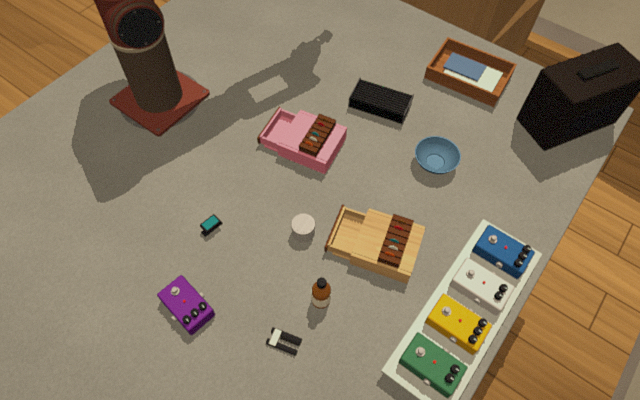

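The top view shows the oak rack at about (325,140), its tray front facing down the image at (335,177), and the tin at (353,199). The pink look-alike is at (270,262). I'll measure these next.

```bash
cat > h.py <<'E'
import numpy as np,cv2
def cloud(c):
    z=c["z_map"].astype(float);v,u=np.mgrid[:z.shape[0],:z.shape[1]]
    K=c["K"];P=np.stack([(u-K[0,2])/K[0,0]*z,(v-K[1,2])/K[1,1]*z,z],-1)
    W=(P-c["t"])@c["R"]; W[z==0]=np.nan; return W
def ray(c,uv,h):
    K=c["K"];d=c["R"].T@np.array([(uv[0]-K[0,2])/K[0,0],(uv[1]-K[1,2])/K[1,1],1]);o=-c["R"].T@c["t"]
    return o+d*(h-o[2])/d[2]
def pix(c,X):
    p=c["K"]@(c["R"]@np.array(X,float)+c["t"]);return p[:2]/p[2]
E
python3 - <<'E'
import pickle,numpy as np,cv2
from h import *
d=pickle.load(open("c0.pkl","rb"))
c=d["top"];W=cloud(c)
print("table z",np.nanmedian(W[250:300,320:380,2]))
for n,box in(("top",(285,90,365,190)),("scene",(320,195,430,285))):
    c=d[n];W=cloud(c);hsv=cv2.cvtColor(c["frame"],cv2.COLOR_RGB2HSV)
    x0,y0,x1,y1=box;m=np.zeros(hsv.shape[:2],bool);m[y0:y1,x0:x1]=1
    z=W[...,2]
    # deck level & lip level
    for lo,hi in((43,53),(33,41)):
        k=m&(z>lo)&(z<hi)&(hsv[...,1]>60); P=W[k][:,:2].astype(np.float32)
        print(n,lo,k.sum(),cv2.minAreaRect(P), np.median(W[k][:,2]))
for n,box in(("top",(335,182,372,215)),("scene",(285,208,322,245))):
    c=d[n];W=cloud(c);x0,y0,x1,y1=box;m=np.zeros(W.shape[:2],bool);m[y0:y1,x0:x1]=1
    k=m&(W[...,2]>40)&(W[...,2]<52);P=W[k][:,:2].astype(np.float32)
    print("tin",n,k.sum(),cv2.minEnclosingCircle(P),P.mean(0),np.median(W[k][:,2]))
c=d["top"];a=cv2.resize(c["frame"][80:220,280:450,::-1],None,fx=4.7,fy=4.2,interpolation=cv2.INTER_CUBIC)
a=cv2.resize(c["frame"][85:220,280:380,::-1],None,fx=4.4,fy=4.4,interpolation=cv2.INTER_CUBIC);cv2.imwrite("pics/crop1.png",cv2.convertScaleAbs(a,alpha=1.5))
E
```

```text
table z 0.024460913399370645
top 43 1711 ((752.5584716796875, -19.570755004882812), (199.24752807617188, 134.24288940429688), 16.26720428466797) 48.047328417235306
top 33 223 ((702.2344360351562, -32.19154357910156), (110.84906768798828, 132.42088317871094), 15.207830429077148) 35.88507347997058
scene 43 2115 ((754.1936645507812, -17.116943359375), (196.23231506347656, 137.84451293945312), 15.994658470153809) 48.11080520477525
scene 33 350 ((752.2489624023438, -26.125717163085938), (209.0657958984375, 122.5034408569336), 13.243575096130371) 36.12482455573972
tin top 358 ((594.6484375, -94.82649230957031), 28.09906578063965) [594.68494 -94.67125] 45.43769354321863
tin scene 407 ((596.0037841796875, -92.8582992553711), 29.264467239379883) [597.3335  -94.39693] 45.53232509239976
```

View pics/crop1.png

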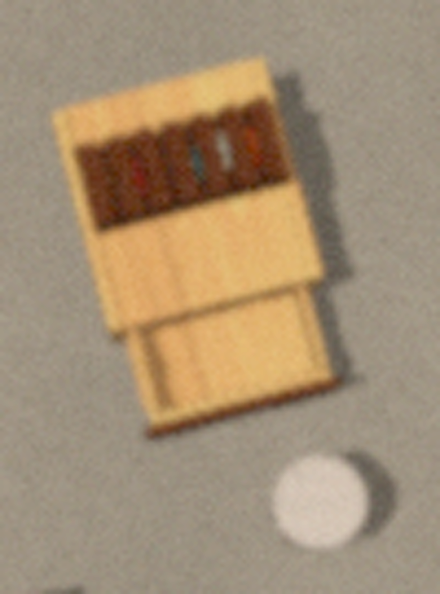

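The crop shows the case, the open front compartment, and the walnut front edge from (150,432) to (340,380). The tin is in front of the tray's right half. Next I'll refine the pose and the lip.

```bash
python3 - <<'E'
import pickle,numpy as np,cv2
from h import *
d=pickle.load(open("c0.pkl","rb"))
for n,box in(("top",(285,90,368,190)),("scene",(320,195,430,285))):
    c=d[n];W=cloud(c);x0,y0,x1,y1=box;P=W[y0:y1,x0:x1].reshape(-1,3)
    D=P[(abs(P[:,2]-48)<3)]
    # drop stray lip points: keep within 160 of far end
    for it in range(3):
        r=cv2.minAreaRect(D[:,:2].astype(np.float32)); a=r[2]
        if a>45:a-=90
        e=np.array([np.cos(np.radians(a)),np.sin(np.radians(a))]); s=D[:,:2]@e
        D=D[s>np.percentile(s,99.5)-143]
    f=np.array([-e[1],e[0]]); s=D[:,:2]@e;q=D[:,:2]@f
    xb,xf=np.percentile(s,[99.7,.3]);yl,yr=np.percentile(q,[99.5,.5])
    print(n,"yaw",a,"len",xb-xf,"wid",yl-yr)
    o=e*(xb+xf)/2+f*(yl+yr)/2; print("origin",o)
    X=(P[:,:2]-o)@e;Y=(P[:,:2]-o)@f
    for x in range(-160,-60,4):
        k=(X>=x)&(X<x+4)&(abs(Y)<40)
        if k.sum():print(x,k.sum(),np.percentile(P[k,2],[10,50,90]).round(0),end="; ")
    print()
    k=(P[:,2]>30)&(P[:,2]<42)&(X<-80)&(abs(Y)<70);print("front",X[k].min(),np.percentile(Y[k],[1,99]))
    for t in((595.5,-94.3),):
        w=np.array(t)-o;print("tin in rack",w@e,w@f)
E
```

```text
top yaw 16.26720428466797 len 139.61092408061506 wid 132.75623704058907
origin [779.47061075 -11.42466068]
-160 34 [-3. -1.  3.]; -156 39 [-3. -0.  2.]; -152 43 [-2.  0.  3.]; -148 43 [-3.  0.  2.]; -144 42 [-2.  1.  3.]; -140 42 [-2.  0.  3.]; -136 85 [-0. 28. 36.]; -132 46 [32. 35. 38.]; -128 43 [36. 38. 41.]; -124 12 [33. 36. 37.]; -120 44 [ 9. 12. 14.]; -116 40 [ 8. 11. 14.]; -112 45 [ 9. 11. 14.]; -108 39 [ 9. 11. 14.]; -104 43 [ 9. 11. 14.]; -100 43 [ 9. 11. 13.]; -96 43 [ 9. 11. 14.]; -92 41 [ 8. 11. 14.]; -88 43 [ 9. 11. 13.]; -84 40 [ 9. 11. 14.]; -80 44 [ 8. 11. 13.]; -76 44 [ 8. 11. 13.]; -72 78 [10. 15. 49.]; -68 77 [11. 47. 50.]; -64 43 [46. 48. 51.]; 
front -174.73389186706925 [-58.58343273  57.3023265 ]
tin in rack -199.8203064031348 -28.024143766881846
scene yaw 16.070589065551758 len 139.38739141893336 wid 133.63223048606216
origin [781.41256576 -10.13021966]
-160 45 [-3.  0.  3.]; -156 43 [-2.  0.  2.]; -152 45 [-3.  0.  3.]; -148 48 [-3.  0.  3.]; -144 46 [-3. -0.  3.]; -136 33 [32. 34. 37.]; -132 46 [32. 35. 38.]; -128 49 [35. 38. 41.]; -124 98 [ 9. 17. 38.]; -120 44 [ 9. 12. 14.]; -116 50 [ 8. 11. 14.]; -112 47 [ 9. 12. 14.]; -108 51 [ 9. 11. 13.]; -104 46 [ 9. 10. 13.]; -100 47 [ 9. 11. 14.]; -96 49 [ 9. 11. 14.]; -92 51 [10. 12. 14.]; -88 46 [ 9. 11. 13.]; -84 50 [ 9. 11. 14.]; -80 50 [ 9. 11. 13.]; -76 30 [ 9. 12. 14.]; -72 26 [45. 47. 49.]; -68 53 [46. 49. 51.]; -64 53 [45. 48. 51.]; 
front -135.49334564256523 [-57.53466471  58.2445595 ]
tin in rack -201.9473580117569 -29.41595865543045
```

```bash
cat > st.py <<'E'
# usage: st.py rx ry z : target TCP in rack frame -> shift in tool axes (mm) and yaw error
import sys,numpy as np
from station import arm
from scipy.spatial.transform import Rotation as R
s=arm.observe();o=np.array([780.4,-10.8]);a=np.radians(16.17)
e=np.array([np.cos(a),np.sin(a)]);f=np.array([-e[1],e[0]])
p=s["position"];T=R.from_rotvec(s["ee_rot"]).as_matrix()
w=p[:2]-o;F=s["contact_force"]
print("t",round(float(s["time"]),2),"rack",(w@e).round(1),(w@f).round(1),p[2].round(1),"F rack",(F[:2]@e).round(1),(F[:2]@f).round(1),F[2].round(1),"gap",round(float(s["finger_gap"]),3),"tilt",np.degrees(np.arccos(-T[2,2])).round(1))
print("roll deg needed",((np.degrees(np.arctan2(T[1,0],T[0,0]))-106.17)).round(1))
if len(sys.argv)>3:
    r=list(map(float,sys.argv[1:4]));X=np.r_[o+r[0]*e+r[1]*f,r[2]]
    print("tool shift mm",(T.T@(X-p)).round(1))
E
cat > rel.py <<'E'
import pickle,numpy as np
from h import *
c=pickle.load(open("c0.pkl","rb"))["top"];o=np.array([780.4,-10.8]);a=np.radians(16.17);e=np.array([np.cos(a),np.sin(a)]);f=np.array([-e[1],e[0]])
for n,uv,z in(("bottle",(398,148),60),("capo",(438,154),12),("tuner",(398,270),28),("pedal",(466,234),53),("pink",(270,222),48)):
    w=ray(c,uv,z)[:2]-o;print(n,(w@e).round(),(w@f).round())
E
python3 rel.py
python3 -m pendant '{"slide":[[0,0,0],[0,0,0],[0,0,0],[0,0,0],[0,0,0]],"roll":[0.07,0.07,0.07,0.07,0.07],"jaw":[-0.18,-0.18,-0.18,-0.18,-0.18]}' 20; python3 st.py -201 35 180
```

```text
bottle -106.0 -179.0
capo -143.0 -292.0
tuner -415.0 -98.0
pedal -368.0 -290.0
pink -206.0 195.0
time: 0.6
position: [153.0, 603.5, 226.9]
ee_rot: [1.506, 2.756, -0.012]
contact_force: [-0.3, -0.1, -0.1]
finger_gap: 0.407
t 0.6 rack -431.5 764.7 226.9 F rack -0.3 0.0 -0.1 gap 0.407 tilt 0.4
roll deg needed 16.5
tool shift mm [-764.9   13.6   50.2]
```

```bash
python3 -m pendant '{"slide":[[-0.2,0,0],[-0.3,0,0],[-0.5,0,0],[-0.5,0,0],[-0.5,0,0]],"roll":[0.07,0.067,0,0,0],"jaw":[-0.18,-0.18,-0.18,-0.18,-0.18]}'; python3 st.py -201 35 180
```

```text
time: 1.1
position: [215.3, 413.4, 224.3]
ee_rot: [1.893, 2.504, -0.018]
contact_force: [0.3, 0.5, 1.3]
finger_gap: 0.411
t 1.1 rack -424.6 564.8 224.3 F rack 0.4 0.3 1.3 gap 0.411 tilt 0.7
roll deg needed -0.3
tool shift mm [-528.1  227.2   47. ]
```

```bash
python3 -m pendant '{"slide":[[-0.45,0.2,0],[-0.45,0.2,0],[-0.45,0.2,0],[-0.45,0.2,0],[-0.45,0.2,0]],"roll":[0,0,0,0,0],"jaw":[-0.18,-0.18,-0.18,-0.18,-0.18]}' >/dev/null; python3 -m pendant '{"slide":[[-0.45,0.2,0.1],[-0.45,0.2,0.1],[-0.45,0.2,0.1],[-0.45,0.2,0.1],[-0.3,0.15,0]],"roll":[0,0,0,0,0],"jaw":[-0.18,-0.18,-0.18,-0.18,-0.18]}'; python3 st.py -201 35 100
```

```text
time: 2.1
position: [519.9, 38.9, 185.4]
ee_rot: [1.89, 2.506, -0.015]
contact_force: [0.6, 1.3, -0.1]
finger_gap: 0.409
t 2.1 rack -236.4 120.3 185.4 F rack 0.9 1.0 -0.1 gap 0.409 tilt 0.6
roll deg needed -0.2
tool shift mm [-84.5  36.2  85.9]
```

```bash
python3 -m pendant '{"slide":[[-0.3,0.13,0.2],[-0.3,0.13,0.2],[-0.2,0.08,0.2],[-0.03,0.02,0.15],[0,0,0]],"roll":[0,0,0,0,0],"jaw":[-0.18,-0.18,-0.18,-0.18,-0.18]}'; python3 st.py -201 35 14; python3 - <<'E'
from station import arm
import cv2,numpy as np
a=arm.capture("top")["frame"][85:300,240:480,::-1];cv2.imwrite("pics/t1.png",cv2.resize(a,None,fx=2.5,fy=2.5))
E
```

```text
time: 2.6
position: [580.3, -39.5, 106.4]
ee_rot: [1.9, 2.5, -0.016]
contact_force: [-0.5, 0.6, -0.2]
finger_gap: 0.41
t 2.6 rack -200.1 28.2 106.4 F rack -0.3 0.7 -0.2 gap 0.41 tilt 0.6
roll deg needed -0.6
tool shift mm [ 7.5 -0.3 92.3]
```

View pics/t1.png

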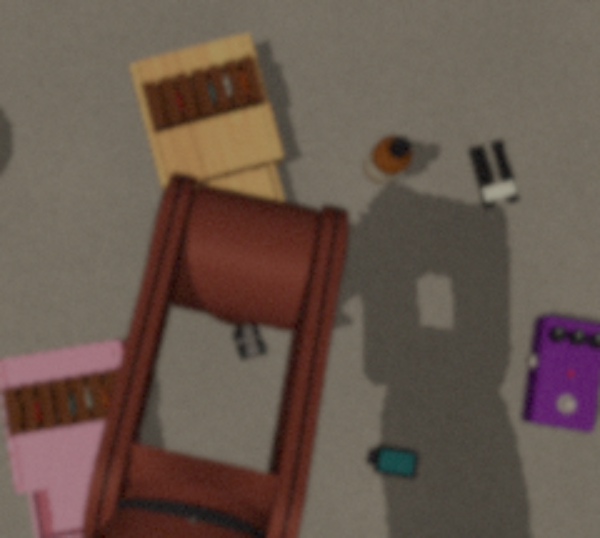

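The arm hides the tin from above. It is raised over the start of the push and clear of the rack. I'll descend now and check from the scene camera.

```bash
python3 -m pendant '{"slide":[[0.04,0,0.25],[0.03,0,0.25],[0,0,0.2],[0,0,0.15],[0,0,0.05]],"roll":[-0.004,0,0,0,0],"jaw":[-0.18,-0.18,-0.18,-0.18,-0.18]}'; python3 st.py -201 -100 14; python3 - <<'E'
from station import arm
import cv2,numpy as np
a=arm.capture("scene")["frame"][130:330,200:440,::-1];cv2.imwrite("pics/s1.png",cv2.resize(a,None,fx=2.5,fy=2.5))
E
```

```text
time: 3.15
position: [581.2, -28.4, 22.2]
ee_rot: [1.875, 2.507, -0.007]
contact_force: [-0.6, -0.3, 0.7]
finger_gap: 0.412
t 3.15 rack -196.2 38.6 22.2 F rack -0.6 -0.1 0.7 gap 0.412 tilt 0.7
roll deg needed 0.2
tool shift mm [-138.5   -5.4    9.7]
```

View pics/s1.png

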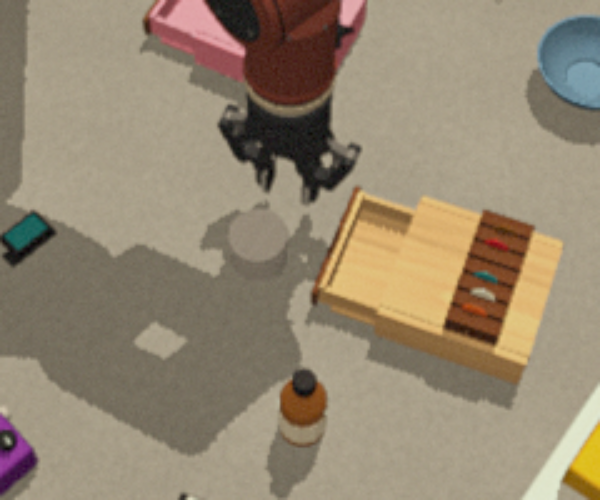

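The fingers straddle the tin's far (+y) side, with the finger midpoint near (288,185) and the tin at (258,240). About 5 mm of correction is needed along tool y. Then I'll push gently.

```bash
python3 -m pendant '{"slide":[[0,-0.03,0.05],[0,-0.02,0.03],[-0.05,0,0.01],[-0.05,0,0],[-0.05,0,0]],"roll":[0,0,0,0,0],"jaw":[-0.18,-0.18,-0.18,-0.18,-0.18]}'; python3 st.py -201 -100 14; python3 -m pendant '{"slide":[[-0.05,0,0],[-0.05,0,0],[-0.05,0,0],[-0.05,0,0],[-0.05,0,0]],"roll":[0,0,0,0,0],"jaw":[-0.18,-0.18,-0.18,-0.18,-0.18]}' >/dev/null; python3 st.py -201 -100 14
```

```text
time: 3.7
position: [583.1, -45.0, 16.4]
ee_rot: [1.871, 2.504, -0.003]
contact_force: [-0.0, 0.2, -0.1]
finger_gap: 0.413
t 3.7 rack -199.0 22.1 16.4 F rack 0.0 0.2 -0.1 gap 0.413 tilt 0.9
roll deg needed 0.3
tool shift mm [-122.    -2.6    4.1]
t 4.2 rack -198.9 -5.9 17.3 F rack -0.4 1.5 -0.1 gap 0.413 tilt 0.9
roll deg needed 0.2
tool shift mm [-94.1  -2.5   4.6]
```

```bash
for i in 1; do python3 -m pendant '{"slide":[[-0.06,0,0.01],[-0.06,0,0.01],[-0.06,0,0.01],[-0.06,0,0],[-0.06,0,0]],"roll":[0,0,0,0,0],"jaw":[-0.18,-0.18,-0.18,-0.18,-0.18]}' >/dev/null; done; python3 st.py -201 -100 14
python3 -m pendant '{"slide":[[-0.06,0,0.01],[-0.06,0,0.01],[-0.06,0,0],[-0.06,0,0],[-0.06,0,0]],"roll":[0,0,0,0,0],"jaw":[-0.18,-0.18,-0.18,-0.18,-0.18]}' >/dev/null;  python3 st.py -201 -100 14; python3 - <<'E'
from station import arm
import cv2,numpy as np
a=arm.capture("scene")["frame"][130:330,200:440,::-1];cv2.imwrite("pics/s2.png",cv2.resize(a,None,fx=2.5,fy=2.5))
E
```

```text
t 4.7 rack -197.8 -37.5 15.4 F rack -0.6 1.2 1.5 gap 0.412 tilt 0.9
roll deg needed 0.2
tool shift mm [-62.4  -3.5   2.1]
t 5.2 rack -197.4 -70.1 13.9 F rack -0.9 2.7 2.8 gap 0.415 tilt 0.9
roll deg needed 0.2
tool shift mm [-29.9  -3.7   0.2]
```

View pics/s2.png

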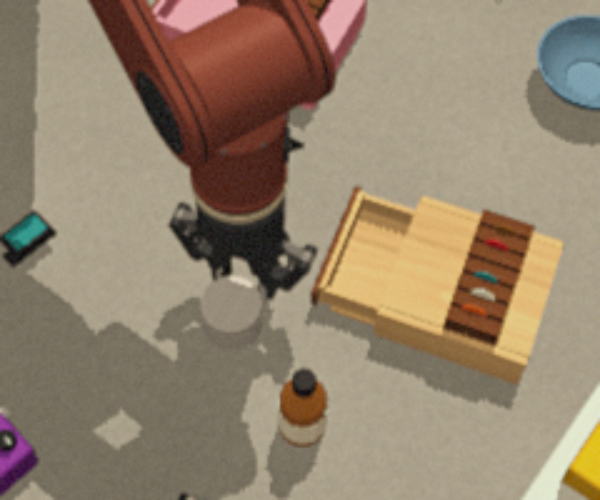

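The tin at (232,305) is upright and nested in the fingers, and the bottle and tray are untouched. I'll continue about 35 mm, slowing down.

```bash
python3 -m pendant '{"slide":[[-0.06,0,-0.005],[-0.06,0,-0.005],[-0.06,0,0],[-0.06,0,0],[-0.05,0,0]],"roll":[0,0,0,0,0],"jaw":[-0.18,-0.18,-0.18,-0.18,-0.18]}' >/dev/null; python3 st.py -201 -100 14
python3 -m pendant '{"slide":[[-0.03,0,0],[-0.01,0,0],[0,0,0],[0.03,0,0],[0.05,0,0]],"roll":[0,0,0,0,0],"jaw":[-0.18,-0.18,-0.18,-0.18,-0.18]}' >/dev/null;  python3 st.py -201 -100 14;python3 -m pendant '{"slide":[[0.1,0,0],[0.2,0,0],[0.2,0,-0.1],[0,0,-0.4],[0,0,-0.4]],"roll":[0,0,0,0,0],"jaw":[-0.18,-0.18,-0.18,-1,-1]}' >/dev/null;  python3 st.py -96 0 120
```

```text
t 5.75 rack -198.5 -102.9 14.0 F rack 0.5 1.6 0.7 gap 0.413 tilt 0.9
roll deg needed 0.2
tool shift mm [ 2.9 -2.5 -0. ]
t 6.25 rack -198.5 -100.5 14.1 F rack 0.2 0.5 -0.0 gap 0.404 tilt 1.0
roll deg needed 0.1
tool shift mm [ 0.5 -2.5  0.1]
t 6.75 rack -204.9 -37.4 97.1 F rack 0.7 0.0 0.7 gap 0.081 tilt 0.4
roll deg needed 0.3
tool shift mm [ 36.8 108.9 -23.6]
```

```bash
python3 -m pendant '{"slide":[[0.1,0,-0.2],[0.1,0.3,-0.05],[0.1,0.3,0],[0.05,0.3,0],[0,0.15,0]],"roll":[0,0,0,0,0],"jaw":[-1,-1,-1,-1,-1]}' >/dev/null;  python3 -m pendant '{"slide":[[0,0,0],[0,0,0],[0,0,0],[0,0,0],[0,0,0]],"roll":[0,0,0,0,0],"jaw":[-1,-1,-1,-1,-1]}' >/dev/null;python3 st.py -96 0 60; python3 - <<'E'
from station import arm
import cv2,numpy as np
from h import *
c=arm.capture("scene");a=c["frame"][130:330,200:440,::-1];cv2.imwrite("pics/s3.png",cv2.resize(a,None,fx=2.5,fy=2.5))
W=cloud(c);o=np.array([780.4,-10.8]);t=np.radians(16.17);e=np.array([np.cos(t),np.sin(t)]);f=np.array([-e[1],e[0]])
X=(W[...,:2]-o)@e;Y=(W[...,:2]-o)@f
k=(abs(X+200)<60)&(abs(Y+135)<45)&(abs(W[...,2]-45)<5);print("tin",k.sum(),cv2.minEnclosingCircle(np.c_[X[k],Y[k]].astype(np.float32)),np.median(W[k][:,2]))
E
```

```text
t 7.75 rack -97.1 12.8 130.3 F rack -0.3 -0.6 0.1 gap -0.001 tilt 0.4
roll deg needed 0.7
tool shift mm [-12.3   0.8  70.4]
tin 470 ((-196.14181518554688, -141.5701141357422), 29.065271377563477) 45.38759407256163
```

View pics/s3.png

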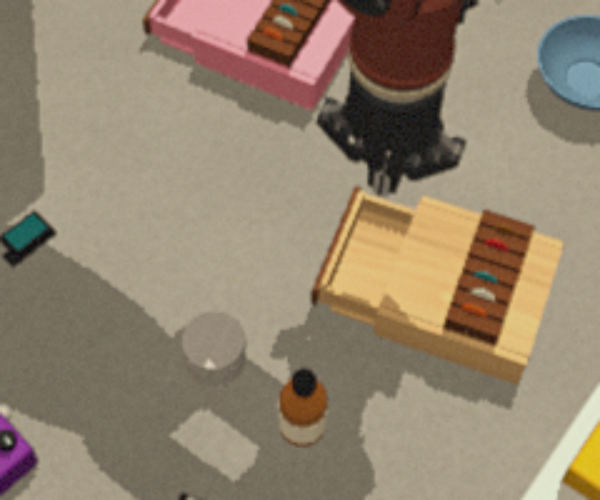

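The tin at (213,342) is upright and about 50 mm clear of the tray's path. The shut fingers are above the tray compartment. Now I'll descend into it.

```bash
python3 -m pendant '{"slide":[[-0.08,0,0.2],[-0.04,0,0.2],[0,0,0.15],[0,0,0.1],[0,0,0]],"roll":[0.005,0,0,0,0],"jaw":[-1,-1,-1,-1,-1]}' >/dev/null; python3 st.py -96 0 20
```

```text
t 8.3 rack -97.2 -1.6 64.8 F rack -0.3 0.3 -0.5 gap -0.001 tilt 0.5
roll deg needed -0.1
tool shift mm [ 2.   1.  44.8]
```

```bash
python3 -m pendant '{"slide":[[0,0.01,0.1],[0,0,0.1],[0,0,0.1],[0,0,0.08],[0,0,0.04]],"roll":[0,0,0,0,0],"jaw":[-1,-1,-1,-1,-1]}' >/dev/null; python3 st.py -96 0 20; python3 - <<'E'
from station import arm
import cv2,numpy as np
c=arm.capture("scene");a=c["frame"][180:300,300:440,::-1];cv2.imwrite("pics/s4.png",cv2.resize(a,None,fx=4,fy=4))
E
```

```text
t 8.8 rack -94.3 -2.1 21.7 F rack -0.2 -0.6 -0.4 gap -0.002 tilt 0.7
roll deg needed -0.1
tool shift mm [ 2.1 -1.7  1.7]
```

View pics/s4.png

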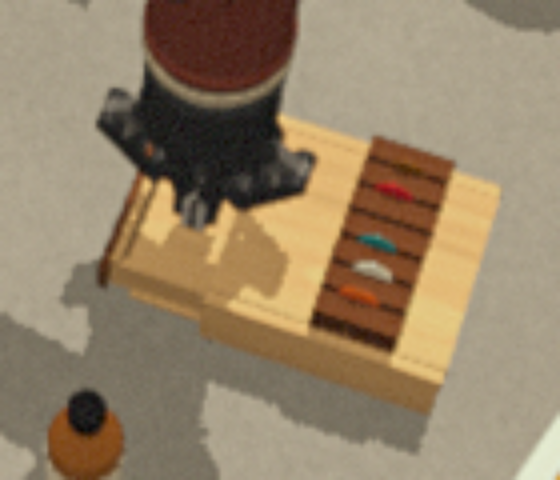

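The fingertips at (195,210) are inside the compartment with no contact. I'll draw the tray slowly.

```bash
python3 -m pendant '{"slide":[[0,-0.03,0],[0,-0.04,0],[0,-0.04,0],[0,-0.04,0],[0,-0.04,0]],"roll":[0,0,0,0,0],"jaw":[-1,-1,-1,-1,-1]}' >/dev/null; python3 st.py -197 0 20
python3 -m pendant '{"slide":[[0,-0.05,0],[0,-0.05,0],[0,-0.05,0],[0,-0.05,0],[0,-0.05,0]],"roll":[0,0,0,0,0],"jaw":[-1,-1,-1,-1,-1]}' >/dev/null; python3 st.py -197 0 20
```

```text
t 9.35 rack -114.0 -2.2 22.1 F rack 2.4 0.1 -1.4 gap 0.001 tilt 0.8
roll deg needed -0.1
tool shift mm [  2.1 -83.    1.4]
t 9.85 rack -140.3 -2.3 22.7 F rack 1.0 -0.9 -1.1 gap -0.002 tilt 0.9
roll deg needed -0.1
tool shift mm [  2.3 -56.7   2.1]
```

```bash
python3 -m pendant '{"slide":[[0,-0.05,0.005],[0,-0.05,0.005],[0,-0.05,0],[0,-0.05,0],[0,-0.05,0]],"roll":[0,0,0,0,0],"jaw":[-1,-1,-1,-1,-1]}' >/dev/null; python3 st.py -197 0 20
python3 -m pendant '{"slide":[[0,-0.04,0.005],[0,-0.04,0],[0,-0.03,0],[0,-0.03,0],[0,-0.03,0]],"roll":[0,0,0,0,0],"jaw":[-1,-1,-1,-1,-1]}' >/dev/null; python3 st.py -197 0 20
```

```text
t 10.35 rack -166.8 -2.5 22.3 F rack 2.2 -0.6 1.0 gap -0.003 tilt 1.0
roll deg needed -0.1
tool shift mm [  2.5 -30.2   1.9]
t 10.85 rack -185.4 -2.7 21.9 F rack 1.2 1.4 1.0 gap 0.007 tilt 1.0
roll deg needed -0.1
tool shift mm [  2.7 -11.6   1.7]
```

```bash
python3 -m pendant '{"slide":[[0,-0.025,0],[0,-0.025,0],[0,-0.025,0],[0,-0.025,0],[0,-0.02,0]],"roll":[0,0,0,0,0],"jaw":[-1,-1,-1,-1,-1]}' >/dev/null; python3 st.py -197 0 20
python3 -m pendant '{"slide":[[0,-0.02,0],[0,-0.02,0],[0,-0.02,0],[0,-0.02,0],[0,-0.02,0]],"roll":[0,0,0,0,0],"jaw":[-1,-1,-1,-1,-1]}' >/dev/null; python3 st.py -197 0 20
```

```text
t 11.35 rack -198.3 -2.7 21.8 F rack 1.5 0.3 0.7 gap 0.004 tilt 1.0
roll deg needed -0.1
tool shift mm [2.7 1.3 1.8]
t 11.85 rack -198.9 -2.8 22.3 F rack 9.5 0.6 -6.1 gap 0.002 tilt 2.3
roll deg needed -0.2
tool shift mm [2.9 1.8 2.4]
```

The stop is met: the force rose to 9.5 N with no further travel. I'll back off inside the compartment and lift out.

```bash
python3 -m pendant '{"slide":[[0,0.02,0],[0,0.04,0],[0,0.06,0],[0,0.02,0],[0,0,0]],"roll":[0,0,0,0,0],"jaw":[-1,-1,-1,-1,-1]}' >/dev/null; python3 st.py -185 0 150
python3 -m pendant '{"slide":[[0,0,-0.05],[0,0,-0.1],[0,0,-0.2],[0,0,-0.4],[0,0,-0.4]],"roll":[0,0,0,0,0],"jaw":[-1,-1,-1,-1,-1]}' >/dev/null; python3 st.py -185 0 150
```

```text
t 12.35 rack -185.7 -2.4 21.6 F rack -0.4 0.4 0.5 gap -0.002 tilt 2.0
roll deg needed -0.2
tool shift mm [   0.6    4.9 -128.4]
t 12.85 rack -194.6 1.7 134.3 F rack 1.2 -0.6 -0.2 gap 0.001 tilt 1.2
roll deg needed -0.2
tool shift mm [ -1.8   9.9 -15.5]
```

```bash
python3 -m pendant '{"slide":[[0.2,0,-0.4],[0.4,0,-0.3],[0.45,0,0],[0.45,0,0],[0.45,0,0]],"roll":[0,0,0,0,0],"jaw":[-1,-1,-1,-1,-1]}' >/dev/null
python3 -m pendant '{"slide":[[0.45,0,0],[0.45,0,0],[0.3,0,0],[0.1,0,0],[0,0,0]],"roll":[0,0,0,0,0],"jaw":[-1,-1,-1,-1,-1]}' >/dev/null; python3 st.py; python3 - <<'E'
from station import arm
import cv2,numpy as np
from h import *
d={n:arm.capture(n) for n in("top","scene")}
o=np.array([780.4,-10.8]);t=np.radians(16.17);e=np.array([np.cos(t),np.sin(t)]);f=np.array([-e[1],e[0]])
for n,c in d.items():
    W=cloud(c);X=(W[...,:2]-o)@e;Y=(W[...,:2]-o)@f;Z=W[...,2]
    k=(abs(X+200)<60)&(abs(Y+135)<50)&(abs(Z-45)<5)
    print(n,"tin",k.sum(),cv2.minEnclosingCircle(np.c_[X[k],Y[k]].astype(np.float32)),np.median(Z[k]))
    m=(abs(Y)<40)&(X<-180)&(X>-240)
    lip=m&(Z>35)&(Z<42);print("lip x range",np.percentile(X[lip],[3,50,97]).round(1))
    s=(abs(Y)<20)&(X<-72)&(X>-150)&(Z>33)&(Z<48);print("slide",s.sum(),X[s].mean().round(1),Y[s].mean().round(1),Z[s].max().round(1))
a=cv2.resize(d["top"]["frame"][85:300,240:480,::-1],None,fx=1.6,fy=1.6);b=cv2.resize(d["scene"]["frame"][130:345,200:440,::-1],None,fx=1.6,fy=1.6)
cv2.imwrite("pics/end.png",np.hstack([a,b]))
E
```

```text
t 13.85 rack -190.3 335.0 224.6 F rack -0.1 -0.1 -0.4 gap -0.0 tilt 2.9
roll deg needed -0.5
top tin 358 ((-199.4047088623047, -143.510986328125), 28.96526336669922) 45.38564346917858
lip x range [-222.8 -216.6 -213.1]
slide 187 -115.2 1.0 44.1
scene tin 465 ((-196.6005859375, -142.011474609375), 28.954326629638672) 45.42179148162651
lip x range [-221.  -214.  -210.7]
slide 211 -112.2 -0.2 43.9
```

View pics/end.png

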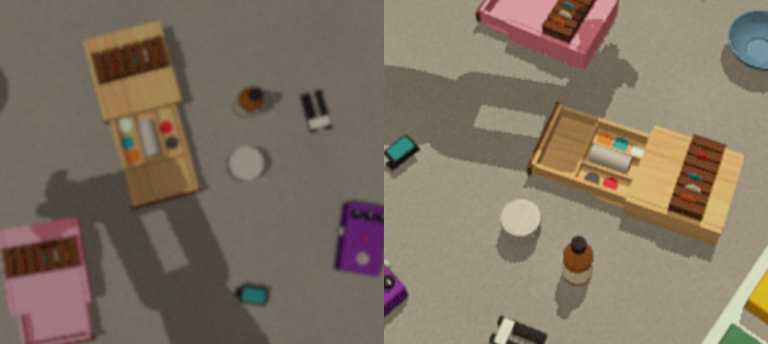

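The tray is fully open, with the lip at x ≈ -212. The chrome slide lies in its middle channel at (148,137) in the left panel. The tin is upright at (247,163), well clear.

```bash
python3 -m pendant '{"slide":[[0,0,0],[0,0,0],[0,0,0],[0,0,0],[0,0,0]],"roll":[0,0,0,0,0],"jaw":[-1,-1,-1,-1,-1]}' >/dev/null; python3 -c "
from station import arm;print(arm.finish_job())"
```

```text
the job is handed in; nothing more can be done
None
```

The tin is out of the way and the tray is drawn out to its stop with the slide lying open in it. I handed the job in at about 14 s of the 51 s allowed.

- **Tin:** I pushed it aside with half-open fingers, at contact forces up to about 3 N. It stands upright with its top at 45 mm, about 50 mm clear of the tray's path.
- **Tray:** I hooked the shut fingertips behind the lip from inside the front compartment and drew it out at 1–2.5 N. At the stop the force rose to about 9.5 N with no further travel. The two cameras put the lip's inner face at x = -213 and -211 mm, against -212 expected at full travel.
- **Slide:** It lies in the middle channel, centred at about x = -114, y = 0 mm, with its top about 44 mm up (noisiest reading; about 39 expected).
- **Everything else:** In the last picture the bottle, capo, tuner, octave pedal and pink rack look undisturbed, judged by eye only. The power brick was outside that picture, but the arm did not go down near it.

While lifting out of the tray, the fingertips drifted about 9 mm toward the lip and may have brushed its inner face. The tray was already at its stop, and the lip measurement afterwards shows it still fully open.

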